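# Slide the sensor plate under the laser bridge

## Robot

A 6-joint arm with a two-finger parallel gripper is mounted at the origin on the work surface. World frame = base frame: x ahead of the robot, y to its left, z up, the work surface at z = 0. Lengths are in m, angles in rad, forces in N, time in s.
With the tool pointing down it reaches from about 0.275 to 0.825 m from the base axis. Payload 5.2 kg.
Tool frame: the origin (TCP) lies midway between the tips of the shut fingers; the grasp point (between the pads) lies 19 mm behind it; z points along the fingers, x is the direction in which the jaws open and shut, and the axes are right-handed (so a half turn about z gives the same grasp; the last joint's range is limited). The gripper opens to 93 mm and grips with 3 to 60 N. Pads are 15 mm wide; open, the fingers measure 128 mm over their backs; the gripper's body (75 mm by 188 mm) begins 65 mm behind the grasp point.
Start: joints at [-1.544, 0.259, 1.535, -0, 1.348, -0.203], TCP at [0.125, -0.536, 0.219] pointing down, gripper open.
Joint ranges: [-3.14, 3.14], [-0.91, 2.08], [0.19, 2.58], [-1.22, 4.36], [0.22, 2.71], [-3.12, 3.12]. Speed limits (rad/s): [2.57, 2.57, 3.14, 3.14, 3.14, 3.14].

## Interface

Orientations are given as a unit quaternion [x, y, z, w].
In Python, from cell import manip, grab_frame gives the robot as it stands. The module is installed in compiled form; this text tells all that it offers.
- The arm moves only by the tool carry_out, never from a script. Its argument "motion" is a list of rows, each an object with "translation": the shift along the tool's x, y, z in mm, a list of three; "dr": the turn, a rotation vector about the tool's x, y, z in degrees, a list of three; "gripper": the finger opening in mm, from 0 to 93. A call has 1 to 10 rows; each row is the pose to reach, as a shift and turn from the pose commanded when the call began, along the tool's axes at that moment; what a row does not reach only later rows make up. A row lasts 1/8 s, in which the tool goes at most 62.5 mm and 10.7 degrees, less where a joint would pass 70% of its speed; a pose out of reach is approached as far as the arm can. A call with a gripper value outside its range is refused whole. The fingers move at their own pace and stop on an object; the grip force is fixed at half the most. Time passes only in rows, so rows that repeat a pose let the fingers close. It gives the time, the measured TCP pose, the force and the opening at its end, in the units of the state.
- manip.state(): the state, without advancing time (a new reading comes with each control period).
- grab_frame(name): name is "scene" or "top" or "wrist"; returns a dict with "img" (384x512x3 uint8, blue, green, red), "depth" (384x512 float32, m along the optical axis (not along the pixel's ray), 0 where there is no reading), "fx", "fy", "cx", "cy" (pixels), "k1" (the pictures are not rectified: a ray, as slopes to the right and down, at radius r is drawn at 1 + k1 r^2 times it, then the intrinsics apply), "xyz" and "orientation" of the camera in the world. Camera axes: x right, y down, z forward; pixel columns grow to the right and rows downward; lengths in m; the calibration is good to about 2 mm. A picture is of the moment at which its call begins.
- manip.job_done(): hands the job in, once; it reports no verdict.
The state is a dict: "clock": time; "joints": joint angles; "dq": joint speeds; "tau": joint torques, N m; "position": TCP position; "tcp_rot": TCP orientation; "wrist_force": force on the tool from outside, world axes, zero at the start; "ft_torque": the same for the moment, N m; "opening": opening from 0.0 (shut) to 1.0 (fully open).
Only numpy, scipy, OpenCV 4.12 (cv2) and the standard library are available. Lean on these libraries where they do the work, as an engineer would, in place of code of your own. Each camera call takes 0.05 s, during which the arm holds its last target.

## Task

Push the flat sensor plate along the bench, endways through the open side of the low black bridge that carries the laser tube, until its front end rests squarely against the stop bar behind the bridge, then take the hand away. Keep it flat on the bench all the way: do not pick it up, lift it or tip it, because the headroom is small. Do not knock the bridge with the robot, and leave the other things on the bench where they are.

Things in the scene. Friction and masses are not known exactly. Their poses are not given: they have to be found in the camera images.
- bridge: Fixed low black bridge, a steel laser tube lying along y on its deck. Origin on the bench, midway between the legs, under the deck's middle; x runs along the lane from the open side (-x) to the stop (+x), z up. Deck x -25 to +25 mm, y -57 to +57, underside 25 mm above the bench. Lane 90 mm wide (y -45 to +45) between legs 12 mm thick. Tube top 75 mm high, tube ends 77 mm from the centre.
- stop (a point): Middle of the face of the stop bar that closes the lane, 65 mm in +x from the bridge's origin, 15 mm above the bench. The bar is 20 mm tall, 12 mm thick, fixed. Rails 14 mm tall run on from the legs to it.
- plate: Loose sensor plate, 0.3 to 0.55 kg: 130 (x) by 70 (y) mm, 10 mm thick, round sensor on top, on a smaller foot 70 by 50 mm, 10 mm high, so its edge lies 10 to 20 mm above the bench and overhangs; pressing an overhang down tips it. Origin at the foot's underside centre, z up. Starts off the bridge's -x side, roughly along the lane but off its centre and askew; either end may lead. Home: over the bridge's origin.
- post: small black optical post on a round foot, 44 mm wide at the foot, 55 mm tall; origin at the centre of its underside; not part of the job, stays where it is
- driver: screwdriver with a black handle, 160 mm long, lying on the bench; origin under the middle, x towards its tip; not part of the job, stays where it is
- lens_ring: flat black lens ring, 54 mm across, 14 mm tall; origin at the centre of its underside; not part of the job, stays where it is
- jar: small amber jar with a black cap, 48 mm across, 55 mm tall; origin at the centre of its underside; not part of the job, stays where it is
Things that resemble listed ones, but are neither listed nor needed, are in the scene too. What is shaped like the plate but blue or pink is not meant. What is meant by the bridge is not yellow, and is the smaller of those in its own colour.

How it is judged:
By the outcome, as a careful person would: the job done as asked, in the order asked, and still so for the second after the job is handed in, with the robot touching nothing.
It also fails if it takes over 48 s, if anything falls off the work surface, if the arm or the gripper's body presses on something with over 40 N, if the wrist force passes 120 N, or if a joint passes its speed limit or range.

## Working session

There is one attempt and no reset: what is moved stays moved. The work goes in short steps, Python scripts to look and compute and a tool call to move; the robot and the scene stay as the last step left them, time stands still between calls to the robot, and variables do not carry over. Pictures are saved under pics/ and viewed, and the job is handed in when it is done.

Besides the shell and the picture viewer there is one more tool, called after "Request:" as a command line: name --argument value ..., lists and objects as JSON in quotes. carry_out: Moves the arm, as the interface text tells. Its arguments: {"type":"object","properties":{"motion":{"type":"array"}},"required":["motion"]}

```bash
mkdir -p pics
cat > h.py <<'E'
import numpy as np, cv2
from scipy.spatial.transform import Rotation as R
from cell import manip, grab_frame
def cloud(f):
    h,w=f['depth'].shape
    u,v=np.meshgrid(np.arange(w),np.arange(h))
    xd=(u-f['cx'])/f['fx']; yd=(v-f['cy'])/f['fy']
    x,y=xd.copy(),yd.copy()
    for _ in range(20):
        s=1+f['k1']*(x*x+y*y); x=xd/s; y=yd/s
    d=f['depth']; p=np.stack([x*d,y*d,d],-1)
    W=p@R.from_quat(f['orientation']).as_matrix().T+np.array(f['xyz'])
    W[d<=0]=np.nan
    return W
E
python3 - <<'E'
from h import *
print(manip.state())
for n in ['scene','top','wrist']:
    f=grab_frame(n); print(n,f['xyz'],f['orientation'],f['fx'],f['k1'])
    np.savez('pics/%s0.npz'%n,**f); cv2.imwrite('pics/%s0.png'%n,cv2.resize(f['img'],(768,576)))
E
```

```text
{'clock': 0.0, 'joints': array([-1.54376038e+00,  2.59338438e-01,  1.53608592e+00, -1.72205902e-05,
        1.34799317e+00, -2.02803037e-01]), 'dq': array([-0.0004643 ,  0.00138023, -0.00026102,  0.0001127 , -0.00147907,
        0.00070914]), 'tau': array([ 6.60313563e-04, -4.37310970e+01, -2.84001607e+01,  7.19132437e-02,
        4.15282126e-02, -1.41223554e-04]), 'position': array([ 0.12530134, -0.53497192,  0.21781903]), 'tcp_rot': array([ 7.83525187e-01, -6.21359355e-01, -5.92509105e-04, -6.93939382e-04]), 'wrist_force': array([ 0.66378089,  0.19864523, -0.62933394]), 'ft_torque': array([-0.00522719,  0.01442704, -0.02128057]), 'opening': 0.9989494442070728}
scene [ 1.14837626 -0.10738795  0.79686378] [ 0.73572233  0.58802049 -0.21255664 -0.26031563] 367.35040413215285 -0.008626120076834925
top [0.4165441  0.00812512 1.12473746] [ 0.71489796 -0.69641449  0.03917155 -0.04892199] 384.02826797509124 -0.0880682185444315
wrist [ 0.20040684 -0.51873965  0.3847329 ] [ 0.77587602 -0.61520842 -0.08759829  0.10891067] 270.0255083748401 0.005123871030521424
```

View pics/top0.png

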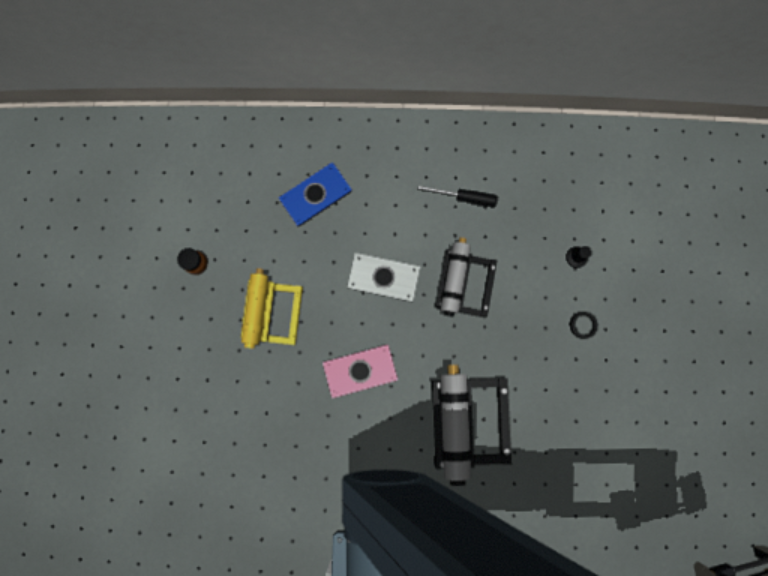

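View pics/scene0.png

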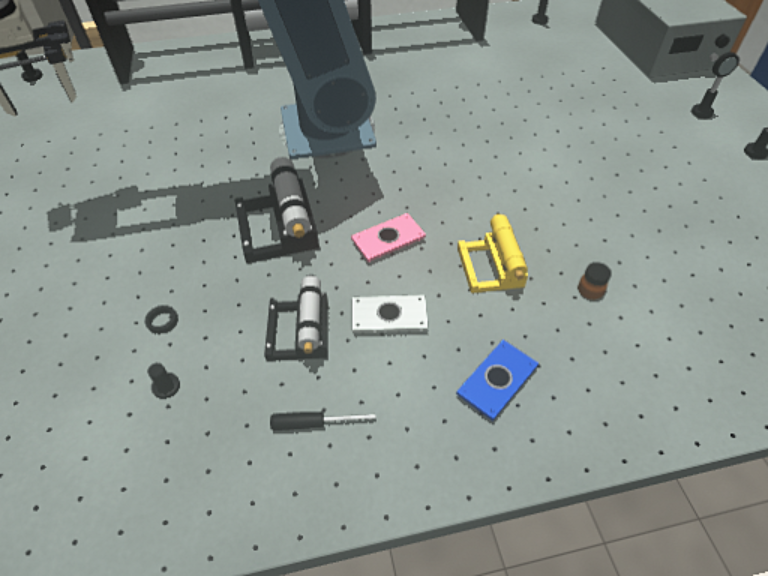

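View pics/wrist0.png

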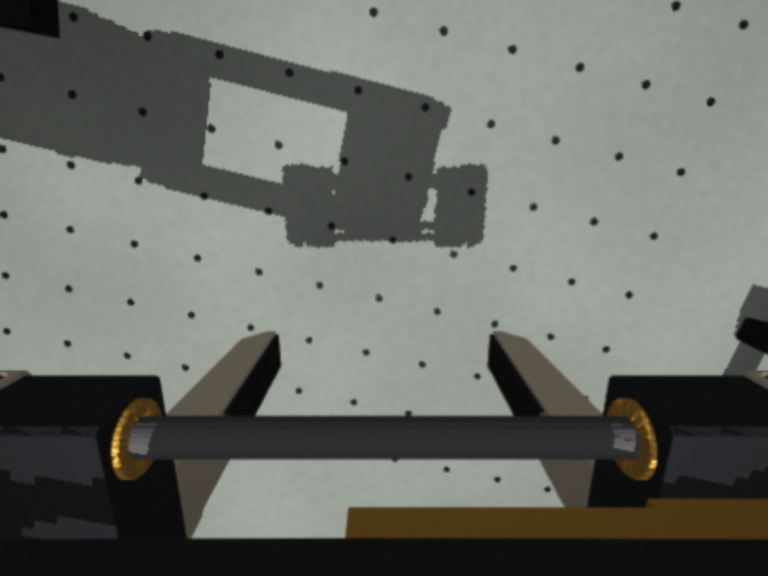

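Candidates in top0.png are white plate (384,276), blue (315,194) and pink (360,371). For the bridge, they are small black (467,277), large black (472,418) and yellow (270,308). I choose the white plate and the small black bridge, and check them in a crop.

Run:
```python
from h import *
f=dict(np.load('pics/top0.npz')); W=cloud(f); np.save('pics/W.npy',W)
img=f['img']; c=img[145:225,220:345]; cv2.imwrite('pics/crop.png',cv2.resize(c,None,fx=6,fy=6,interpolation=cv2.INTER_CUBIC))
# plate
m=(img.min(2)>140); m[:, :220]=0; m[:,285:]=0; m[:160]=0;m[215:]=0
m=cv2.morphologyEx(m.astype(np.uint8),cv2.MORPH_CLOSE,np.ones((3,3)))
n,l,st,ce=cv2.connectedComponentsWithStats(m); i=1+np.argmax(st[1:,4]); P=W[l==i]; P=P[~np.isnan(P[:,0])]
print('plate',st[i],np.median(P[:,2]),cv2.minAreaRect((P[:,:2]*1000).astype(np.float32)))
# height map near bridge
Z=W[145:225,285:345,2]*1000
g=W[150:220,225:240,2]; print('bench z',np.nanmedian(g))
sub=W[150:220,286:334]
for lo,hi in [(8,17),(17,26),(26,40),(55,90)]:
    k=(sub[...,2]*1000>lo)&(sub[...,2]*1000<hi); p=sub[k]*1000
    print(lo,hi,len(p), cv2.minAreaRect(p[:,:2].astype(np.float32)) if len(p) else '')
```

```text
plate [232 169  48  32 893] 0.02020644902208779 ((592.0347290039062, 21.453296661376953), (129.39784240722656, 74.391845703125), 79.4753189086914)
bench z 0.0008058678829412358
8 17 134 ((580.8154907226562, -138.41885375976562), (100.83228302001953, 114.52030944824219), 80.541015625)
17 26 171 ((581.0216064453125, -139.64715576171875), (102.08284759521484, 115.93289184570312), 79.76756286621094)
26 40 209 ((581.0526123046875, -137.15602111816406), (98.514892578125, 113.62460327148438), 79.96481323242188)
55 90 600 ((586.6068115234375, -113.68388366699219), (35.29645538330078, 149.9353790283203), 80.60159301757812)
```

View pics/crop.png

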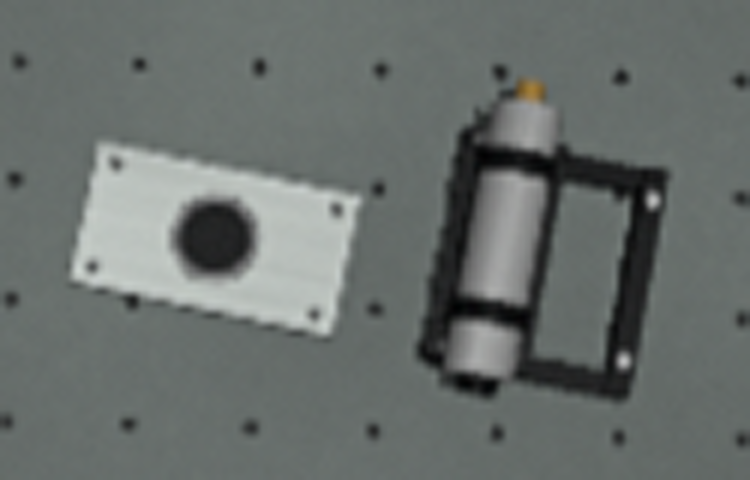

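The crop confirms the choice. The white plate is upright and the small black bridge's open side faces it, with the rails and stop bar to the right. The lane runs roughly along -y. Next I'll work out the approach move.

```bash
cat >> h.py <<'E'
def go(x,y,z,yaw):  # mm, deg (tool x heading), tool down
    s=manip.state(); Rc=R.from_quat(s['tcp_rot']); 
    a=np.radians(yaw); X=np.array([np.cos(a),np.sin(a),0]); Z=np.array([0,0,-1.]); 
    Rt=R.from_matrix(np.stack([X,np.cross(Z,X),Z],1))
    t=Rc.inv().apply(np.array([x,y,z])-s['position']*1000)
    print('t',t.round(1),'dr',(Rc.inv()*Rt).as_rotvec(degrees=True).round(2),'dist',np.linalg.norm(t).round(0))
E
python3 - <<'E'
from h import *
go(523,33,219,-100)
E
```

```text
t [-4.626e+02 -5.166e+02 -2.000e-01] dr [-0.    0.08 23.16] dist 693.0
```

Request:
carry_out --motion '[{"translation": [-25, -28, 0], "dr": [0, 0, 2], "gripper": 60}, {"translation": [-60, -67, 0], "dr": [0, 0, 4], "gripper": 60}, {"translation": [-100, -112, 0], "dr": [0, 0, 6], "gripper": 60}, {"translation": [-140, -156, 0], "dr": [0, 0, 8], "gripper": 60}, {"translation": [-180, -201, 0], "dr": [0, 0, 10], "gripper": 60}, {"translation": [-220, -246, 0], "dr": [0, 0, 12], "gripper": 60}, {"translation": [-260, -290, 0], "dr": [0, 0, 14], "gripper": 60}, {"translation": [-295, -329, 0], "dr": [0, 0, 16], "gripper": 60}, {"translation": [-320, -357, 0], "dr": [0, 0, 18], "gripper": 60}, {"translation": [-320, -357, 0], "dr": [0, 0, 18], "gripper": 60}]'

```text
clock: 1.4
position: [0.4007, -0.1406, 0.2185]
tcp_rot: [-0.678, 0.735, 0.0, 0.0]
wrist_force: [-1.2, -0.6, -0.5]
opening: 0.649
```

Run:
```python
from h import *
s=manip.state();print(s['position'],s['clock'],s['joints'])
go(523,33,219,-100)
```

```text
[ 0.40071006 -0.1405633   0.21848952] 1.4 [-6.01728887e-01  2.84380159e-02  1.80961550e+00  4.37582594e-04
  1.30403030e+00  1.04885479e+00]
t [-182.8 -108.    -0.4] dr [0.01 0.03 5.42] dist 212.0
```

Request:
carry_out --motion '[{"translation": [-25, -15, 0], "dr": [0, 0, 1], "gripper": 60}, {"translation": [-65, -38, 0], "dr": [0, 0, 2.5], "gripper": 60}, {"translation": [-110, -65, 0], "dr": [0, 0, 4], "gripper": 60}, {"translation": [-150, -89, 0], "dr": [0, 0, 5.4], "gripper": 60}, {"translation": [-183, -108, 0], "dr": [0, 0, 5.4], "gripper": 60}, {"translation": [-183, -108, 0], "dr": [0, 0, 5.4], "gripper": 60}, {"translation": [-183, -108, 0], "dr": [0, 0, 5.4], "gripper": 60}]'

```text
clock: 2.28
position: [0.5225, 0.0294, 0.2183]
tcp_rot: [-0.641, 0.767, 0.0, -0.001]
wrist_force: [0.2, -1.1, -0.0]
opening: 0.648
```

Run:
```python
from h import *
s=manip.state();print(s['position'],s['clock'],s['joints'])
f=grab_frame('wrist'); np.savez('pics/w1.npz',**f); cv2.imwrite('pics/w1.png',cv2.resize(f['img'],(768,576)))
```

```text
[0.52250754 0.02937792 0.21827766] 2.275 [-1.56618943e-01  2.11688446e-01  1.59741698e+00 -7.88672870e-04
  1.33359418e+00  1.59322559e+00]
```

View pics/w1.png

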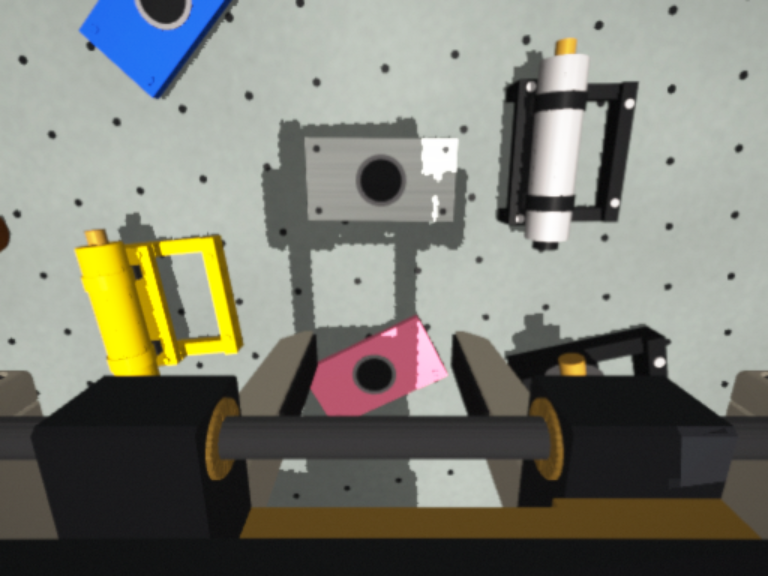

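The wrist view shows the white plate at (380,180), the small bridge at (570,150) with its stop bar on the right, and pink well clear below at (378,375). I'll measure both with depth.

```bash
cat >> h.py <<'E'
def meas(f,pc,bc=None,tag=''):
    W=cloud(f)*1000
    X,Y,Z=W[...,0],W[...,1],W[...,2]
    with np.errstate(invalid='ignore'):
        k=(np.hypot(X-pc[0],Y-pc[1])<90)&(Z>15)&(Z<25)
    n,l,st,ce=cv2.connectedComponentsWithStats(k.astype(np.uint8)); i=1+np.argmax(st[1:,4])
    P=W[l==i]; r=cv2.minAreaRect(P[:,:2].astype(np.float32))
    c=P[:,:2].mean(0); e,v=np.linalg.eigh(np.cov((P[:,:2]).T)); a=np.degrees(np.arctan2(*v[::-1,1]))
    print(tag,'plate',len(P),'z',np.median(P[:,2]).round(1),'rect',np.round(r[0],1),np.round(r[1],1),round(r[2],2),'pca',c.round(1),a%180,'sd',np.sqrt(e).round(1))
    return W
E
python3 - <<'E'
from h import *
for n in ['w1','top0']:
    f=dict(np.load(f'pics/{n}.npz')); W=meas(f,(592,21))
    X,Y,Z=W[...,0],W[...,1],W[...,2]
    k=(X>500)&(X<680)&(Y<-60)&(Y>-230)
    u=np.array([np.cos(np.radians(-100)),np.sin(np.radians(-100))]); nn=np.array([-u[1],u[0]])
    o=np.array([586,-113.5])
    for lo,hi in [(11,17),(17,23),(28,42),(55,90)]:
        kk=k&(Z>lo)&(Z<hi); p=W[kk][:,:2]
        q=np.stack([(p-o)@u,(p-o)@nn],1)
        if len(p)>5: print(n,lo,hi,len(p),'rect',cv2.minAreaRect(p.astype(np.float32)),'u',np.percentile(q[:,0],[1,50,99]).round(1),'n',np.percentile(q[:,1],[1,50,99]).round(1))
E
```

```text
plate 5500 z 21.0 rect [590.   19.3] [130.3  69.7] 79.8 pca [590.8  19.6] 79.33184559600011 sd [20.2 37.4]
w1 11 17 636 rect ((583.0946044921875, -136.2774658203125), (92.60783386230469, 114.85123443603516), 80.33197021484375) u [-23.2  59.5  68.8] n [-55.4  16.3  58.4]
w1 17 23 1050 rect ((581.8582763671875, -141.97299194335938), (104.11091613769531, 114.6475830078125), 80.36029052734375) u [-23.1  72.5  80.1] n [-55.    4.9  57.8]
w1 28 42 1294 rect ((589.7076416015625, -98.14665222167969), (15.305463790893555, 115.13228607177734), 80.30101776123047) u [-23.4 -17.2  -8.7] n [-55.2   4.7  57. ]
w1 55 90 4195 rect ((588.5630493164062, -115.64826965332031), (36.302188873291016, 150.60284423828125), 80.28048706054688) u [-15.6  -2.9  16.9] n [-69.2   8.3  75.4]
 plate 1044 z 20.4 rect [588.8  22.1] [130.   70.3] 79.24 pca [588.5  22.1] 79.27473822360571 sd [20.3 37.6]
top0 11 17 117 rect ((580.8762817382812, -138.45013427734375), (100.72894287109375, 114.43195343017578), 80.45547485351562) u [-24.6  49.6  74.7] n [-57.9   4.2  56.5]
top0 17 23 160 rect ((580.4844360351562, -143.1434783935547), (95.01056671142578, 115.74793243408203), 79.76756286621094) u [28.  70.7 77.6] n [-57.2  -1.7  55.6]
top0 28 42 210 rect ((585.26171875, -113.4347915649414), (50.342742919921875, 113.62348937988281), 79.9956283569336) u [-25.1 -17.7  25.2] n [-57.3  -0.9  54.6]
top0 55 90 600 rect ((586.6068115234375, -113.68388366699219), (35.29645538330078, 149.9353790283203), 80.60159301757812) u [-16.6  -0.9  16.8] n [-72.8  -4.   72.4]
```

Run:
```python
from h import *
go(525.5,31.7,218,-99.7)
go(525.5,31.7,6,-99.7)
```

```text
t [-3.  -2.6  0.4] dr [ 0.05 -0.04 -0.59] dist 4.0
t [ -3.1  -2.8 212.4] dr [ 0.05 -0.04 -0.59] dist 212.0
```

Request:
carry_out --motion '[{"translation": [-3, -3, 25], "dr": [0, 0, -0.6], "gripper": 60}, {"translation": [-3, -3, 65], "dr": [0, 0, -0.6], "gripper": 60}, {"translation": [-3, -3, 110], "dr": [0, 0, -0.6], "gripper": 60}, {"translation": [-3, -3, 150], "dr": [0, 0, -0.6], "gripper": 60}, {"translation": [-3, -3, 180], "dr": [0, 0, -0.6], "gripper": 60}, {"translation": [-3, -3, 200], "dr": [0, 0, -0.6], "gripper": 60}, {"translation": [-3, -3, 208], "dr": [0, 0, -0.6], "gripper": 60}, {"translation": [-3, -3, 211], "dr": [0, 0, -0.6], "gripper": 60}, {"translation": [-3, -3, 211], "dr": [0, 0, -0.6], "gripper": 60}]'

```text
clock: 3.45
position: [0.527, 0.0326, 0.0083]
tcp_rot: [-0.645, 0.764, -0.0, 0.0]
wrist_force: [0.7, -0.4, -0.5]
opening: 0.644
```

Run:
```python
from h import *
print(manip.state()['position'],manip.state()['wrist_force'])
go(566.6,24.5,6,-99.7)
f=grab_frame('wrist'); np.savez('pics/w2.npz',**f); cv2.imwrite('pics/w2.png',cv2.resize(f['img'],(768,576)))
```

```text
[0.52703567 0.0325822  0.00834456] [ 0.72416102 -0.41580785 -0.45477112]
t [  1.3 -40.4   2.4] dr [-0.07 -0.    0.04] dist 40.0
```

View pics/w2.png

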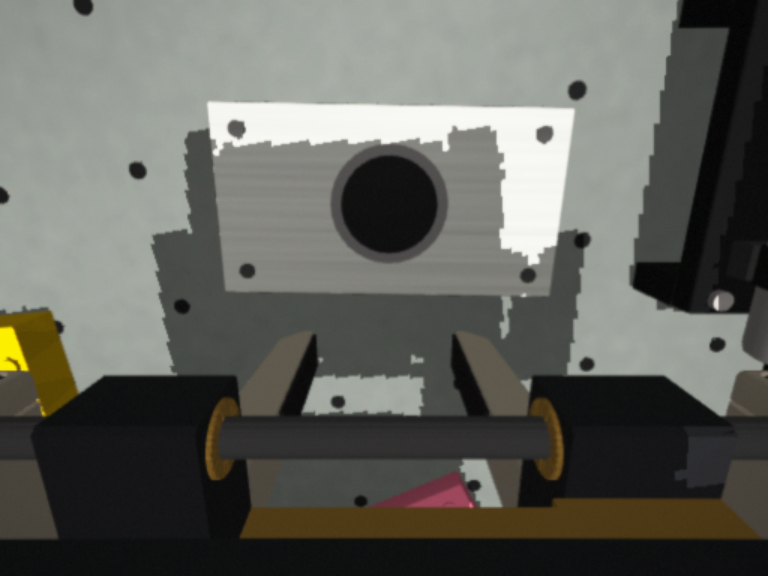

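Request:
carry_out --motion '[{"translation": [0.5, -4, 1], "dr": [0, 0, 0], "gripper": 60}, {"translation": [1, -10, 1], "dr": [0, 0, 0], "gripper": 60}, {"translation": [1, -16, 1], "dr": [0, 0, 0], "gripper": 60}, {"translation": [1, -21, 1], "dr": [0, 0, 0], "gripper": 60}, {"translation": [1, -25, 1], "dr": [0, 0, 0], "gripper": 60}, {"translation": [1, -28, 1], "dr": [0, 0, 0], "gripper": 60}, {"translation": [1, -30, 1], "dr": [0, 0, 0], "gripper": 60}, {"translation": [1, -30, 1], "dr": [0, 0, 0], "gripper": 60}]'

```text
clock: 4.5
position: [0.5548, 0.0274, 0.0063]
tcp_rot: [-0.645, 0.764, 0.001, -0.001]
wrist_force: [-4.0, 0.8, 2.6]
opening: 0.645
```

Run:
```python
from h import *
print(manip.state()['position'],manip.state()['wrist_force'])
go(566.6,24.5,6,-99.7)
f=grab_frame('wrist'); np.savez('pics/w3.npz',**f); cv2.imwrite('pics/w3.png',cv2.resize(f['img'],(768,576)))
for n in ['w2','w3']: 
  meas(dict(np.load(f'pics/{n}.npz')),(592,20),tag=n)
f=grab_frame('top'); meas(f,(592,20),tag='top'); np.savez('pics/t3.npz',**f)
```

```text
[0.55480349 0.02735157 0.00630824] [-3.98109937  0.83839291  2.58744389]
t [  0.8 -12.1   0.3] dr [0.15 0.   0.08] dist 12.0
w2 plate 29123 z 20.9 rect [590.3  19.1] [130.1  70.8] 79.34 pca [592.5  18.9] 79.39981823240588 sd [20.1 37.3]
w3 plate 27032 z 20.9 rect [589.7  19.7] [130.1  86.8] 80.37 pca [600.1  18. ] 80.4006245713571 sd [20.4 37.2]
top plate 10 z 20.6 rect [611.1 -22.2] [ 2.3 26.9] 80.17 pca [610.6 -22.1] 172.62288281292928 sd [0.7 9. ]
```

View pics/w3.png

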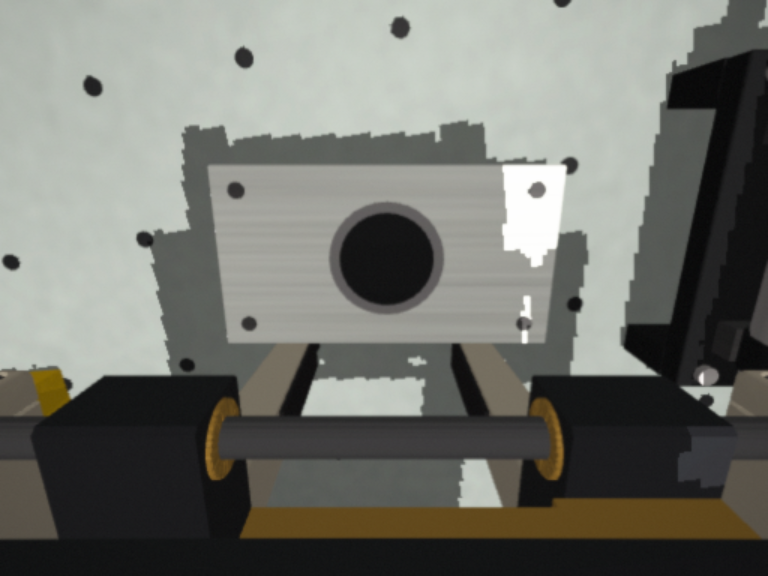

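Both fingers are on the plate's long side and the plate is square to the tool (80.4°). It has about 11 mm left to the lane centre.

Request:
carry_out --motion '[{"translation": [0.4, -3, 0], "dr": [0, 0, 0], "gripper": 60}, {"translation": [0.8, -6, 0], "dr": [0, 0, 0], "gripper": 60}, {"translation": [0.8, -9, 0], "dr": [0, 0, 0], "gripper": 60}, {"translation": [0.8, -11, 0], "dr": [0, 0, 0], "gripper": 60}, {"translation": [0.8, -11.5, 0], "dr": [0, 0, 0], "gripper": 60}, {"translation": [0.8, -11.5, 0], "dr": [0, 0, 0], "gripper": 60}, {"translation": [0.8, -6, 0], "dr": [0, 0, 0], "gripper": 60}, {"translation": [0.8, 6, 0], "dr": [0, 0, 0], "gripper": 60}, {"translation": [0.8, 18, -20], "dr": [0, 0, 0], "gripper": 60}, {"translation": [0.8, 22, -60], "dr": [0, 0, 0], "gripper": 60}]'

```text
clock: 5.85
position: [0.5312, 0.0305, 0.0658]
tcp_rot: [-0.645, 0.764, 0.002, -0.002]
wrist_force: [0.2, 0.5, 0.1]
opening: 0.645
```

Request:
carry_out --motion '[{"translation": [0, 0, -50], "dr": [0, 0, 0], "gripper": 60}, {"translation": [0, 0, -100], "dr": [0, 0, 0], "gripper": 60}, {"translation": [0, 0, -130], "dr": [0, 0, 0], "gripper": 60}, {"translation": [0, 0, -140], "dr": [0, 0, 0], "gripper": 60}, {"translation": [0, 0, -140], "dr": [0, 0, 0], "gripper": 60}]'

```text
clock: 6.48
position: [0.5337, 0.03, 0.2064]
tcp_rot: [-0.645, 0.764, -0.0, 0.0]
wrist_force: [0.3, -1.4, 0.2]
opening: 0.647
```

```bash
cat >> h.py <<'E'
def bridge(W):
    X,Y,Z=W[...,0],W[...,1],W[...,2]
    k=(X>500)&(X<680)&(Y<-60)&(Y>-230)
    for lo,hi in [(17,23),(28,42),(55,90)]:
        p=W[k&(Z>lo)&(Z<hi)][:,:2]
        if len(p)>5: print(lo,hi,len(p),cv2.minAreaRect(p.astype(np.float32)))
E
python3 - <<'E'
from h import *
print(manip.state()['position'],manip.state()['clock'])
f=grab_frame('wrist'); np.savez('pics/w4.npz',**f); cv2.imwrite('pics/w4.png',cv2.resize(f['img'],(768,576)))
W=meas(f,(609,17)); bridge(W)
E
```

```text
[0.53374731 0.03001242 0.20643324] 6.475
 plate 5988 z 21.0 rect [610.8  15.2] [130.2  68.8] 80.38 pca [611.8  15.2] 80.50026043082669 sd [20.1 37.4]
17 23 1099 ((582.1812744140625, -142.13685607910156), (104.32176208496094, 114.66119384765625), 80.29084014892578)
28 42 1369 ((589.5786743164062, -98.06387329101562), (15.611305236816406, 114.27925872802734), 80.54067993164062)
55 90 4392 ((588.7493896484375, -115.22879028320312), (35.247947692871094, 150.972900390625), 80.44641876220703)
```

View pics/w4.png

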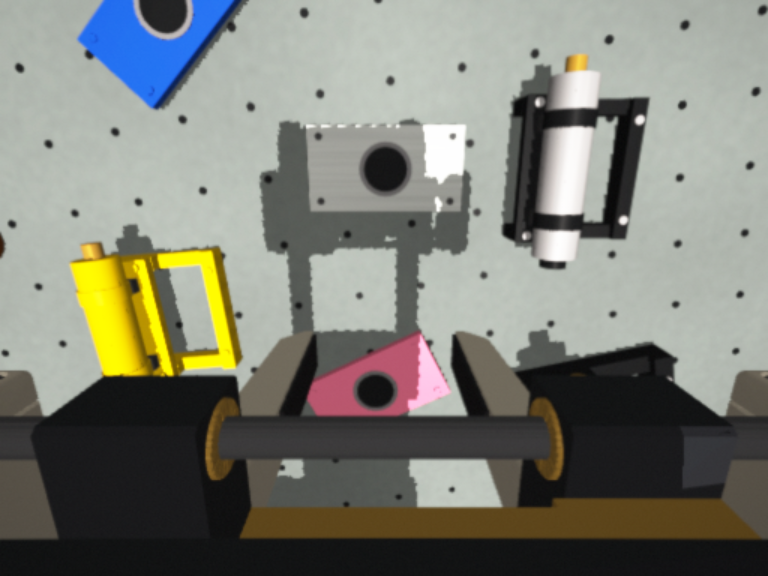

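Run:
```python
from h import *
go(626.7,114.6,206,-9.6)
```

```text
t [-99.  -78.   -0.7] dr [ 8.000e-02  7.000e-02 -9.003e+01] dist 126.0
```

Request:
carry_out --motion '[{"translation": [-6, -5, 0], "dr": [0, 0, -5], "gripper": 30}, {"translation": [-20, -16, 0], "dr": [0, 0, -14], "gripper": 30}, {"translation": [-34, -27, 0], "dr": [0, 0, -24], "gripper": 30}, {"translation": [-48, -38, 0], "dr": [0, 0, -34], "gripper": 30}, {"translation": [-62, -49, 0], "dr": [0, 0, -44], "gripper": 30}, {"translation": [-76, -60, 0], "dr": [0, 0, -54], "gripper": 30}, {"translation": [-88, -70, 0], "dr": [0, 0, -64], "gripper": 30}, {"translation": [-96, -76, 0], "dr": [0, 0, -74], "gripper": 30}, {"translation": [-99, -78, 0], "dr": [0, 0, -83], "gripper": 30}, {"translation": [-99, -78, 0], "dr": [0, 0, -90], "gripper": 30}]'

```text
clock: 7.78
position: [0.6267, 0.1147, 0.2037]
tcp_rot: [0.997, -0.082, -0.002, 0.0]
wrist_force: [0.3, -0.3, 0.2]
opening: 0.324
```

Request:
carry_out --motion '[{"translation": [0, 0, 0], "dr": [0, 0, 0], "gripper": 30}, {"translation": [0, 0, 0], "dr": [0, 0, 0], "gripper": 30}]'

```text
clock: 8.02
position: [0.6271, 0.1144, 0.2053]
tcp_rot: [0.996, -0.085, -0.001, 0.0]
wrist_force: [0.5, -0.9, -0.2]
opening: 0.322
```

Run:
```python
from h import *
s=manip.state();print(s['position'],s['clock'],s['joints'])
go(626.7,114.6,206,-9.6)
f=grab_frame('top'); np.savez('pics/t5.npz',**f); cv2.imwrite('pics/t5.png',cv2.resize(f['img'],(768,576)))
f=grab_frame('scene'); np.savez('pics/s5.npz',**f); cv2.imwrite('pics/s5.png',cv2.resize(f['img'],(768,576)))
```

```text
[0.62707784 0.11439077 0.20534096] 8.025 [ 5.72791910e-03  4.25375800e-01  1.32738823e+00 -8.14187932e-06
  1.39095067e+00  1.76335205e-01]
t [-0.4 -0.1 -0.7] dr [ 0.02  0.12 -0.17] dist 1.0
```

View pics/s5.png

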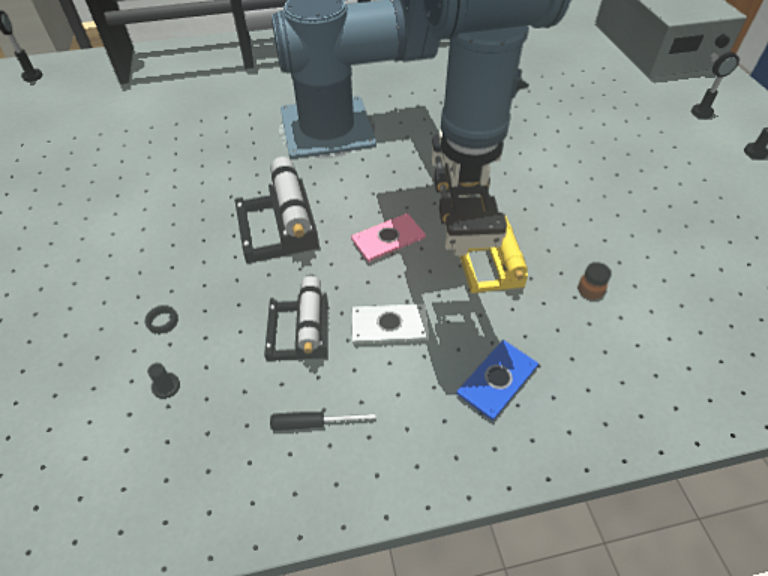

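View pics/t5.png

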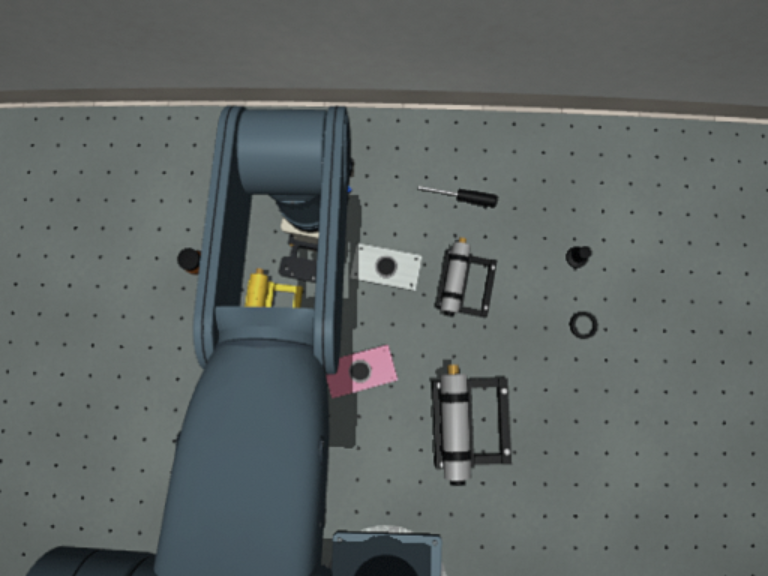

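The scene view shows the plate at (388,323), in line with the small bridge at (295,318), and the hand is behind its left end. In the top view the plate is at (386,266). I'll check the lateral offset in the top depth, then descend.

Run:
```python
from h import *
f=dict(np.load('pics/t5.npz')); W=meas(f,(609,17),tag='top'); bridge(W)
f=dict(np.load('pics/s5.npz')); W=meas(f,(609,17),tag='scene'); bridge(W)
```

```text
top plate 1040 z 20.3 rect [609.3  18. ] [130.   70.6] 80.01 pca [608.6  17.6] 80.6721844850303 sd [20.3 37.5]
17 23 153 ((580.4556884765625, -139.2449188232422), (102.8819808959961, 114.59955596923828), 80.35001373291016)
28 42 211 ((585.2664794921875, -113.61417388916016), (50.570255279541016, 113.81359100341797), 80.26725769042969)
55 90 603 ((586.5748901367188, -113.59114074707031), (35.365840911865234, 149.20956420898438), 80.35163879394531)
scene plate 1163 z 21.9 rect [611.8  18.5] [128.   72.5] 79.99 pca [614.5  17.4] 80.46488316615331 sd [21.2 37.4]
17 23 198 ((583.6254272460938, -139.13668823242188), (102.66311645507812, 115.59505462646484), 80.03190612792969)
28 42 240 ((588.7420654296875, -113.35235595703125), (49.8736457824707, 114.10350036621094), 80.22409057617188)
55 90 652 ((590.1157836914062, -112.70358276367188), (36.629215240478516, 149.30245971679688), 78.77208709716797)
```

Request:
carry_out --motion '[{"translation": [0, 0, 25], "dr": [0, 0, 0], "gripper": 30}, {"translation": [0, 0, 65], "dr": [0, 0, 0], "gripper": 30}, {"translation": [0, 0, 110], "dr": [0, 0, 0], "gripper": 30}, {"translation": [0, 0, 150], "dr": [0, 0, 0], "gripper": 30}, {"translation": [0, 0, 178], "dr": [0, 0, 0], "gripper": 30}, {"translation": [0, 0, 192], "dr": [0, 0, 0], "gripper": 30}, {"translation": [0, 0, 197], "dr": [0, 0, 0], "gripper": 30}, {"translation": [0, 0, 198], "dr": [0, 0, 0], "gripper": 30}, {"translation": [0, 0, 198], "dr": [0, 0, 0], "gripper": 30}]'

```text
clock: 9.25
position: [0.6285, 0.1145, 0.0099]
tcp_rot: [0.996, -0.084, 0.001, -0.0]
wrist_force: [0.5, 0.6, -0.1]
opening: 0.326
```

Run:
```python
from h import *
s=manip.state();print(s['position'],s['clock'])
f=grab_frame('wrist'); cv2.imwrite('pics/w6.png',cv2.resize(f['img'],(768,576)))
```

```text
[0.6284873  0.11448896 0.00987627] 9.25
```

View pics/w6.png

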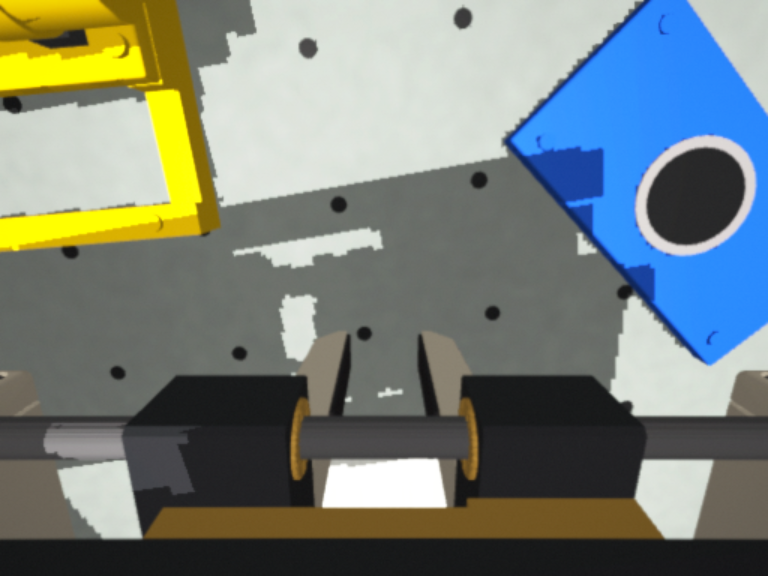

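Request:
carry_out --motion '[{"translation": [-0.5, 6, 1.5], "dr": [0, 0, 0], "gripper": 30}, {"translation": [-1.5, 14, 3], "dr": [0, 0, 0], "gripper": 30}, {"translation": [-1.5, 20, 3], "dr": [0, 0, 0], "gripper": 30}, {"translation": [-1.5, 26, 3], "dr": [0, 0, 0], "gripper": 30}, {"translation": [-1.5, 32, 3], "dr": [0, 0, 0], "gripper": 30}, {"translation": [-1.5, 38, 3], "dr": [0, 0, 0], "gripper": 30}, {"translation": [-1.5, 45, 3], "dr": [0, 0, 0], "gripper": 30}, {"translation": [-1.5, 52, 3], "dr": [0, 0, 0], "gripper": 30}, {"translation": [-1.5, 57, 3], "dr": [0, 0, 0], "gripper": 30}, {"translation": [-1.5, 60, 3], "dr": [0, 0, 0], "gripper": 30}]'

```text
clock: 10.55
position: [0.616, 0.0552, 0.0057]
tcp_rot: [0.996, -0.084, 0.0, -0.0]
wrist_force: [0.1, 2.8, -0.2]
opening: 0.321
```

Run:
```python
from h import *
s=manip.state();print(s['position'],s['clock'],s['wrist_force'])
f=grab_frame('scene'); np.savez('pics/s7.npz',**f); cv2.imwrite('pics/s7.png',cv2.resize(f['img'][150:270,150:320],None,fx=4.5,fy=4.5,interpolation=cv2.INTER_CUBIC))
W=meas(f,(604,-13),tag='scene'); bridge(W)
f=grab_frame('top'); np.savez('pics/t7.npz',**f); W=meas(f,(604,-13),tag='top')
```

```text
[0.61604754 0.05518507 0.00566891] 10.55 [ 0.1346967   2.78712681 -0.21680265]
scene plate 973 z 21.8 rect [604.3 -26.1] [109.6  73.3] 80.51 pca [606.6 -27.6] 79.31340731177981 sd [21.  31.7]
17 23 370 ((586.2205200195312, -122.03919219970703), (137.07318115234375, 114.78858947753906), 80.33129119873047)
28 42 241 ((587.8972778320312, -113.03997039794922), (50.0953483581543, 114.25425720214844), 80.2794418334961)
55 90 650 ((589.5634155273438, -112.82774353027344), (36.18929672241211, 151.72970581054688), 79.03681945800781)
top plate 659 z 20.2 rect [599.6 -39.2] [83.7 70.7] 80.76 pca [599.3 -39.9] 75.36611909039041 sd [20.4 23.8]
```

View pics/s7.png

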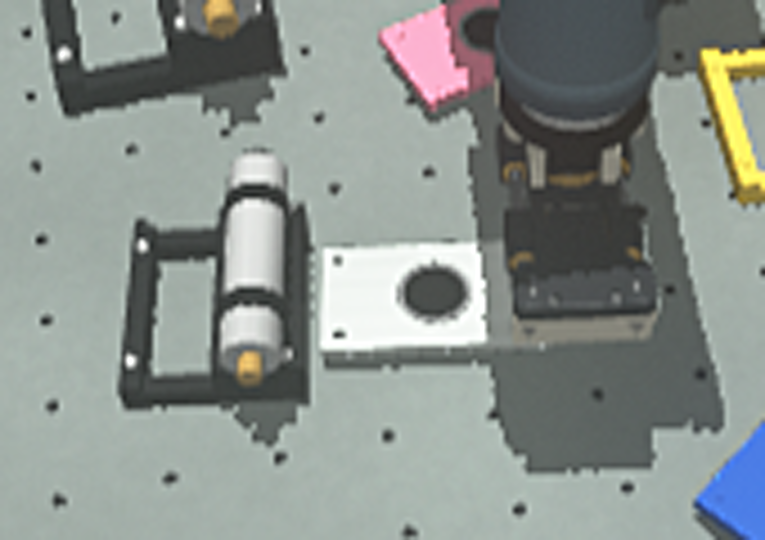

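In the crop the plate's front end at (325,300) is about to enter the lane, centred between the legs at (310,215) and (305,395). The plate is flat. I'll continue.

Request:
carry_out --motion '[{"translation": [0, 4, -1], "dr": [0, 0, 0], "gripper": 30}, {"translation": [0, 10, -1], "dr": [0, 0, 0], "gripper": 30}, {"translation": [0, 18, -1], "dr": [0, 0, 0], "gripper": 30}, {"translation": [0, 26, -1], "dr": [0, 0, 0], "gripper": 30}, {"translation": [0, 34, -1], "dr": [0, 0, 0], "gripper": 30}, {"translation": [0, 42, -1], "dr": [0, 0, 0], "gripper": 30}, {"translation": [0, 50, -1], "dr": [0, 0, 0], "gripper": 30}, {"translation": [0, 58, -1], "dr": [0, 0, 0], "gripper": 30}, {"translation": [0, 64, -1], "dr": [0, 0, 0], "gripper": 30}, {"translation": [0, 67, -1], "dr": [0, 0, 0], "gripper": 30}]'

```text
clock: 11.9
position: [0.6048, -0.0109, 0.0067]
tcp_rot: [0.996, -0.084, -0.0, -0.0]
wrist_force: [1.5, 1.7, -1.1]
opening: 0.318
```

Run:
```python
from h import *
s=manip.state();print(s['position'],s['clock'],s['wrist_force'])
f=grab_frame('scene'); np.savez('pics/s8.npz',**f); cv2.imwrite('pics/s8.png',cv2.resize(f['img'][150:270,150:320],None,fx=4.5,fy=4.5,interpolation=cv2.INTER_CUBIC))
f=grab_frame('top'); np.savez('pics/t8.npz',**f); cv2.imwrite('pics/t8.png',cv2.resize(f['img'][145:225,220:345],None,fx=6,fy=6,interpolation=cv2.INTER_CUBIC))
```

```text
[ 0.60479676 -0.01091921  0.00665335] 11.9 [ 1.46579878  1.71542043 -1.1296014 ]
```

View pics/s8.png

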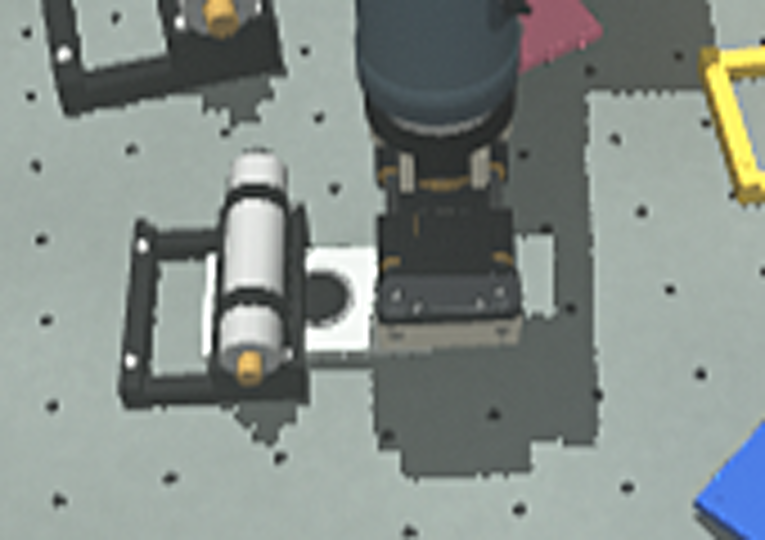

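View pics/t8.png

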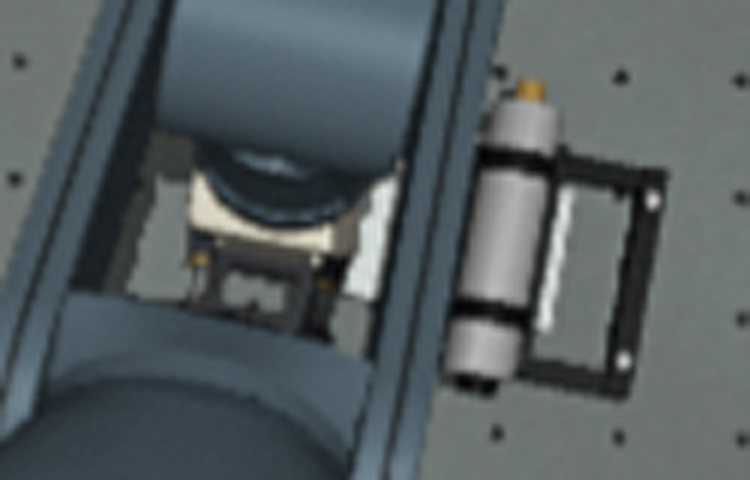

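The plate's front edge is past the deck at (570,200) in the top crop, with about 30 mm left to the stop at (635,190). I'll push on more slowly.

Request:
carry_out --motion '[{"translation": [0, 4, 0], "dr": [0, 0, 0], "gripper": 30}, {"translation": [0, 9, 0], "dr": [0, 0, 0], "gripper": 30}, {"translation": [0, 14, 0], "dr": [0, 0, 0], "gripper": 30}, {"translation": [0, 18, 0], "dr": [0, 0, 0], "gripper": 30}, {"translation": [0, 21, 0], "dr": [0, 0, 0], "gripper": 30}, {"translation": [0, 23, 0], "dr": [0, 0, 0], "gripper": 30}, {"translation": [0, 24, 0], "dr": [0, 0, 0], "gripper": 30}, {"translation": [0, 25, 0], "dr": [0, 0, 0], "gripper": 30}, {"translation": [0, 26, 0], "dr": [0, 0, 0], "gripper": 30}]'

```text
clock: 13.12
position: [0.6006, -0.036, 0.0068]
tcp_rot: [0.996, -0.084, 0.0, -0.0]
wrist_force: [1.1, 3.2, 2.3]
opening: 0.323
```

```bash
cat > look.py <<'E'
from h import *
import sys
n=sys.argv[1]
s=manip.state();print(s['position'],s['clock'],s['wrist_force'])
f=grab_frame('top'); np.savez(f'pics/t{n}.npz',**f); a=cv2.resize(f['img'][155:220,285:340],None,fx=7,fy=7,interpolation=cv2.INTER_CUBIC)
f=grab_frame('scene'); np.savez(f'pics/s{n}.npz',**f); b=cv2.resize(f['img'][180:245,170:225],None,fx=7,fy=7,interpolation=cv2.INTER_CUBIC)
cv2.imwrite(f'pics/c{n}.png',np.hstack([a,b]))
E
python3 look.py 9
```

```text
[ 0.60062654 -0.03601715  0.00675559] 13.125 [1.10681682 3.18728329 2.28754883]
```

View pics/c9.png

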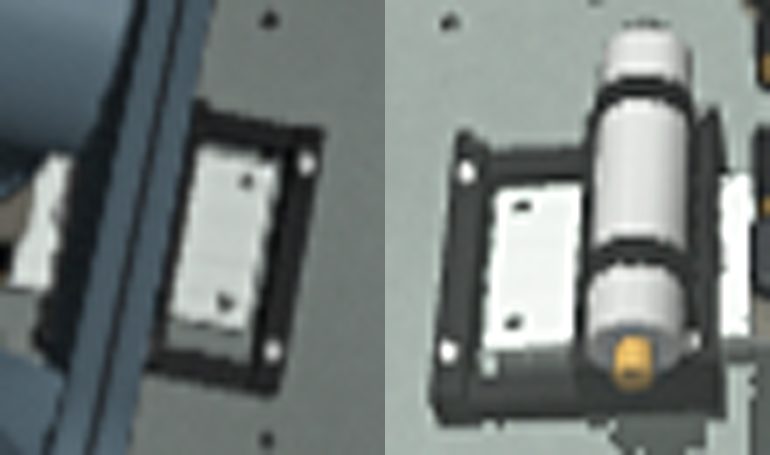

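Request:
carry_out --motion '[{"translation": [0, 1.5, 0], "dr": [0, 0, 0], "gripper": 30}, {"translation": [0, 3, 0], "dr": [0, 0, 0], "gripper": 30}, {"translation": [0, 4, 0], "dr": [0, 0, 0], "gripper": 30}, {"translation": [0, 5, 0], "dr": [0, 0, 0], "gripper": 30}, {"translation": [0, 6, 0], "dr": [0, 0, 0], "gripper": 30}, {"translation": [0, 6, 0], "dr": [0, 0, 0], "gripper": 30}]'

```text
clock: 13.98
position: [0.5996, -0.0422, 0.0067]
tcp_rot: [0.996, -0.084, 0.0, 0.0]
wrist_force: [1.2, 4.3, 4.0]
opening: 0.324
```

```bash
python3 look.py 10
```

```text
[ 0.59957972 -0.04217291  0.00674059] 13.975 [1.21818914 4.31999289 4.00288381]
```

View pics/c10.png

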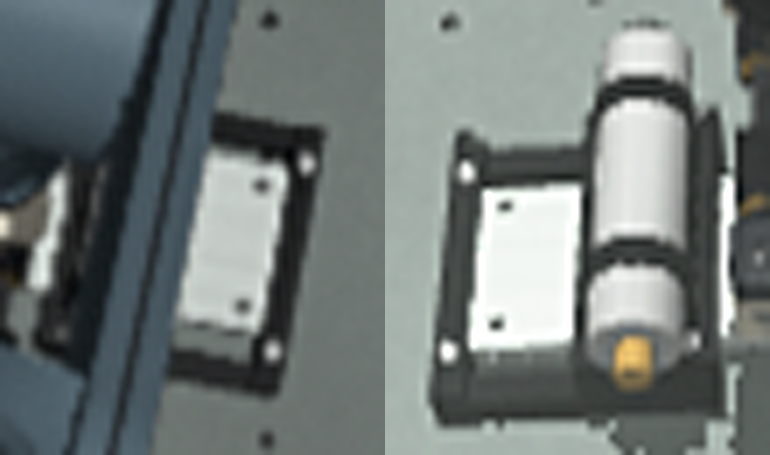

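Request:
carry_out --motion '[{"translation": [0, 1, 0], "dr": [0, 0, 0], "gripper": 30}, {"translation": [0, 2, 0], "dr": [0, 0, 0], "gripper": 30}, {"translation": [0, 2, 0], "dr": [0, 0, 0], "gripper": 30}]'

```text
clock: 14.45
position: [0.5996, -0.0423, 0.0068]
tcp_rot: [0.996, -0.084, 0.0, -0.001]
wrist_force: [2.1, 11.3, 3.9]
opening: 0.325
```

Request:
carry_out --motion '[{"translation": [0, 1, 0], "dr": [0, 0, 0], "gripper": 30}, {"translation": [0, 1, 0], "dr": [0, 0, 0], "gripper": 30}]'

```text
clock: 14.7
position: [0.5995, -0.0424, 0.0068]
tcp_rot: [0.996, -0.084, 0.0, -0.002]
wrist_force: [3.2, 13.8, 3.5]
opening: 0.322
```

Request:
carry_out --motion '[{"translation": [0, 1, 0], "dr": [0, 0, 0], "gripper": 30}, {"translation": [0, 1, 0], "dr": [0, 0, 0], "gripper": 30}]'

```text
clock: 14.95
position: [0.5995, -0.0424, 0.0068]
tcp_rot: [0.996, -0.084, 0.001, -0.002]
wrist_force: [4.6, 16.3, 4.7]
opening: 0.318
```

```bash
python3 look.py 11
```

```text
[ 0.59952623 -0.04243333  0.00680638] 14.95 [ 4.60222541 16.28937667  4.65723791]
```

View pics/c11.png

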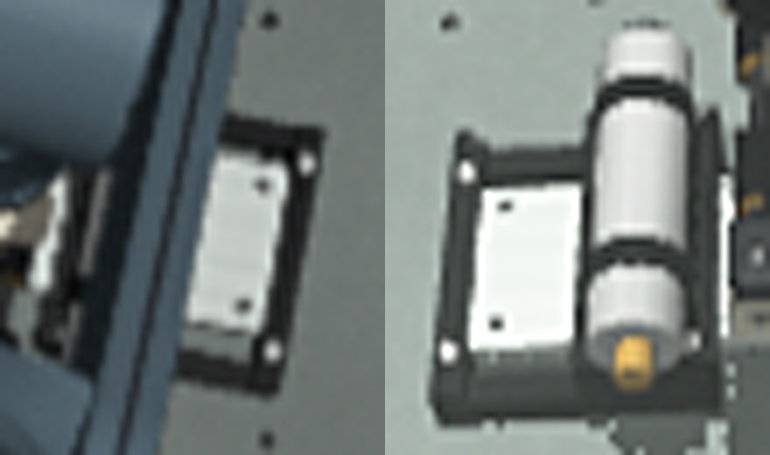

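The plate is seated: force rises to 16 N and the TCP no longer advances. I'll back straight off, then lift.

Request:
carry_out --motion '[{"translation": [0, -3, 0], "dr": [0, 0, 0], "gripper": 30}, {"translation": [0, -8, 0], "dr": [0, 0, 0], "gripper": 30}, {"translation": [0, -18, 0], "dr": [0, 0, 0], "gripper": 30}, {"translation": [0, -32, 0], "dr": [0, 0, 0], "gripper": 30}, {"translation": [0, -48, 0], "dr": [0, 0, 0], "gripper": 30}, {"translation": [0, -60, -15], "dr": [0, 0, 0], "gripper": 30}, {"translation": [0, -65, -55], "dr": [0, 0, 0], "gripper": 30}, {"translation": [0, -65, -105], "dr": [0, 0, 0], "gripper": 30}, {"translation": [0, -65, -150], "dr": [0, 0, 0], "gripper": 30}, {"translation": [0, -65, -190], "dr": [0, 0, 0], "gripper": 30}]'

```text
clock: 16.3
position: [0.61, 0.0188, 0.2]
tcp_rot: [0.996, -0.084, 0.001, 0.0]
wrist_force: [0.4, 0.0, -0.1]
opening: 0.32
```

Request:
carry_out --motion '[{"translation": [0, -40, 0], "dr": [0, 0, 0], "gripper": 30}, {"translation": [0, -90, 0], "dr": [0, 0, 0], "gripper": 30}, {"translation": [0, -130, 0], "dr": [0, 0, 0], "gripper": 30}, {"translation": [0, -140, 0], "dr": [0, 0, 0], "gripper": 30}, {"translation": [0, -140, 0], "dr": [0, 0, 0], "gripper": 30}]'

```text
clock: 16.92
position: [0.633, 0.1566, 0.1972]
tcp_rot: [0.997, -0.083, 0.0, 0.0]
wrist_force: [0.0, 0.0, -0.3]
opening: 0.323
```

```bash
cat > fin.py <<'E'
from h import *
import sys; n=sys.argv[1]
s=manip.state();print(s['position'],s['clock'],s['wrist_force'])
u=np.array([np.cos(np.radians(-99.75)),np.sin(np.radians(-99.75))]); nn=np.array([-u[1],u[0]])
O={'top':(585.3,-113.6),'scene':(588.5,-113.3)}; im=[]
for c,(r,cc) in {'top':((150,225),(260,345)),'scene':((175,250),(165,250))}.items():
    f=grab_frame(c); im.append(cv2.resize(f['img'][r[0]:r[1],cc[0]:cc[1]],None,fx=4.6,fy=4.6,interpolation=cv2.INTER_CUBIC))
    cv2.imwrite(f'pics/full{c}{n}.png',cv2.resize(f['img'],(768,576)))
    W=cloud(f)*1000; q=W[...,:2]-np.array(O[c]); U=q@u; N=q@nn; Z=W[...,2]
    white=f['img'].min(2)>150
    k=(abs(U)<75)&(abs(N)<45)&(Z>13)&(Z<27)&white&((U<-30)|(U>22))
    p=np.stack([U[k],N[k]],1)
    print(c,k.sum(),'U',p[:,0].min().round(1),p[:,0].max().round(1),'N rear',np.percentile(p[p[:,0]<-30,1],[1,99]).round(1),'N front',np.percentile(p[p[:,0]>22,1],[1,99]).round(1),'z',np.median(Z[k]),'zrear',np.median(Z[k&(U<-30)]),'zfront',np.median(Z[k&(U>22)]))
    for lo,hi in((-35,-20),(-10,10),(20,35)):
        m=(p[:,1]>lo)&(p[:,1]<hi); print('  front/rear at N',lo,hi,np.percentile(p[m,0],[0.5,99.5]).round(1) if m.any() else None)
cv2.imwrite(f'pics/fin{n}.png',np.hstack(im))
E
python3 fin.py 1
```

```text
[0.63300282 0.15663306 0.1971614 ] 16.925 [ 0.019207    0.02283009 -0.28545374]
top 566 U -64.7 73.1 N rear [-32.   35.6] N front [-36.8  36.2] z 19.97336984978937 zrear 20.139359285213597 zfront 19.727522357710583
  front/rear at N -35 -20 [-63.   63.9]
  front/rear at N -10 10 [-63.8  64.3]
  front/rear at N 20 35 [-64.3  63.7]
scene 640 U -64.7 73.1 N rear [-32.4  35. ] N front [-38.2  38.7] z 21.442519229617872 zrear 21.472729730747986 zfront 21.434319811869717
  front/rear at N -35 -20 [-62.8  63. ]
  front/rear at N -10 10 [-62.5  63.8]
  front/rear at N 20 35 [-62.9  64.5]
```

View pics/fin1.png

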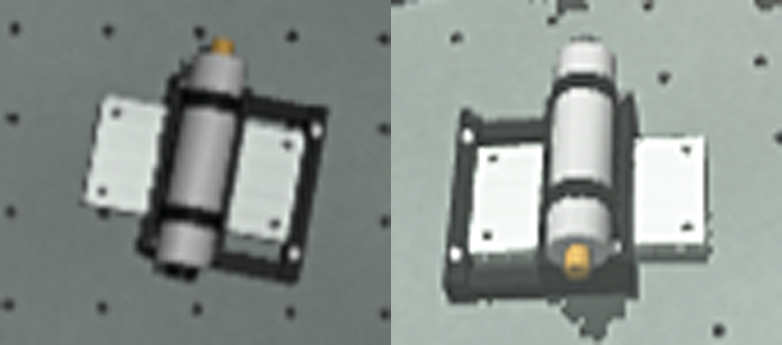

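View pics/fullscene1.png

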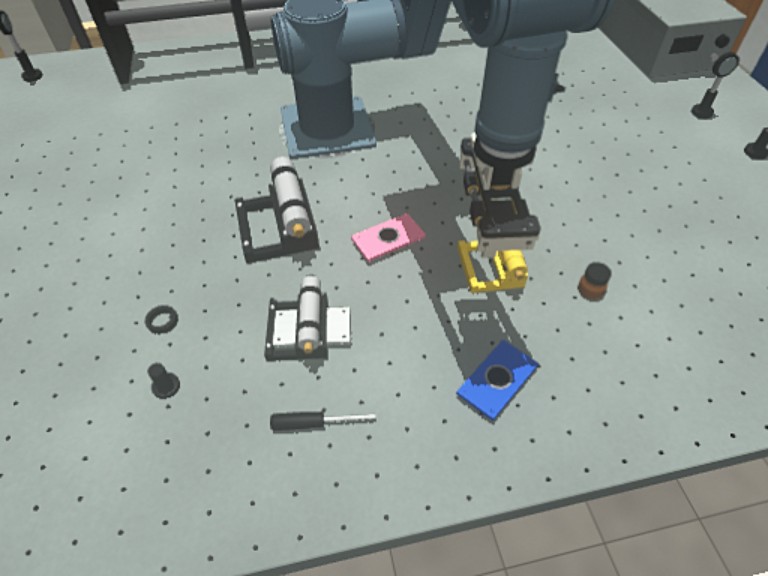

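The plate lies through the bridge at (310,325). Its front edge is at 64 mm across the whole width (nominal 65), about 2 mm off the lane centre, and flat at z 20. Everything else is unmoved and the hand is clear, so I'm handing in.

```bash
python3 -c "
from cell import manip
print(manip.job_done())"
```

```text
the job is handed in; nothing more can be done
None
```

The white sensor plate is pushed through the small black bridge and rests squarely against the stop bar. The job is handed in at about 17 s.

- **What I did:** I pushed the plate sideways about 19 mm onto the lane line with both fingers. I then pushed it from behind through the bridge until it seated. At that point the force rose to about 16 N and the hand stopped advancing. I backed straight off along the lane before lifting clear. The plate was never gripped or lifted.
- **Seating:** the top and scene cameras put the front edge at 63–64.5 mm along the lane (nominal 65), even across the width within about 1.5 mm. That spread is within the camera error.
- **Level and centring:** the plate's top is at 20 mm front and rear in the top camera, so it lies flat. It sits about 1–2 mm off the lane centre.
- **Bench and robot:** in the last pictures, by eye, the other things are where they started. The gripper is well away, with no wrist force left.
- **Disagreements:** the cameras differ by 2–3 mm in absolute position, so I used positions relative to the bridge. The scene camera also read the plate's top at 21.4 mm, a known offset for that camera. No check failed.

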